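Hold a casting in the corner of a scanning plate

TASK

Lift the aluminium casting off the grey mat and set it down flat on the black scanning plate, with its straight end facing the blue stop and one of its long sides facing the red stop. Slide it fully home into the corner, so that it lies flush against both stops at once, and finish while still gripping it and pressing it steadily against both stops: a firm hand push, never hard enough to strain the stops. Do not let go at the end, and leave the other things on the bench where they are.

Things in the scene. Friction and masses are not known exactly. Their poses are not given: they have to be found in the camera images.
- casting_mid (a point): Centre of the loose aluminium casting (about 0.3 to 0.65 kg) lying flat on the mat, 38 mm above its underside; z up. Around it stands the block to grip: 40 mm wide (y -20 to 20), x -50 to 22, top 59 mm above the underside, flat upright sides, gripped across y. Below it is a flange 14 mm thick, 76 mm wide (y -38 to 38), from its straight end at x = -60 to its round end at x = +76 mm.
- casting_end (a point): Middle of the lower edge of the casting's straight end (x = -60, y = 0 mm in the casting's axes, on its underside); same axes as the centre point. The opposite end is a half circle of radius 38 mm and carries a low dome, 56 mm across, up to 43 mm above the underside, around x = 46 mm.
- corner (a point): Point on top of the fixed black round scanning plate (260 mm across, 12 mm thick, white dots) where the planes of the two stop faces meet. x runs along the red stop's face, away from the blue stop; y points into the red stop; z up. When the casting is home its axes are parallel to these and its centre point lies at x = +60, y = -38, z = +38 mm.
- end_stop: Blue rigid bar fixed on the plate, 14 x 56 x 14 mm high, origin at the centre of its underside. Its contact face is the +x face, in the corner's x = 0 plane, from y = -10 to -66 mm in the corner's axes.
- long_stop: Red rigid bar fixed on the plate, 86 x 14 x 14 mm high, origin at the centre of its underside. Its contact face is the -y face, in the corner's y = 0 plane, from x = 12 to 98 mm in the corner's axes.
- mat: Grey foam mat fixed on the bench, 210 x 160 x 6 mm, the casting starts on it; origin at the centre of its underside.
- mouse: Black loose computer mouse, 108 x 60 x 36 mm; leave it alone. Origin at the centre of its underside.
- ref_ball: White loose reference ball of 32 mm on a small dark stand, 50 mm across and 69 mm high in all; leave it alone. Origin at the centre of its underside.
- dot_roll: Yellow loose ring (a roll of marker dots), 70 mm across, 22 mm high; leave it alone. Origin at the centre of its underside.
- gauge_case: Grey loose flat case, 170 x 70 x 26 mm; leave it alone. Origin at the centre of its underside.
There are look-alikes about, which are no part of the job. Leave any yellow look-alike of the part that bears casting_mid alone.

How it is judged (in metres and radians):
On the way:
1. the casting is lifted clear of the mat in the gripper (height (world z) of casting_mid above 0.07 m and contact force between the fingers and casting above 1 N), for 0.2 s.
At the end, for the whole second after the job is handed in: The casting lies flat on the plate (centre within 3 mm of its seated height, tilt under 0.04 rad), home in the corner within 2.5 mm and 0.035 rad, at rest, straight end to the blue stop, still in the fingers, and is pressed on each of the two stops with more than 1 N throughout the last second (contact force between casting and end_stop above 1 N and contact force between casting and long_stop above 1 N and contact force between casting and the fingers above 1 N and x of casting_mid in the frame of corner between 0.0575 and 0.0625 m and y of casting_mid in the frame of corner between -0.0405 and -0.0355 m and z of casting_mid in the frame of corner between 0.0355 and 0.041 m and angle between casting_mid's own z axis and vertical below 0.04 rad and angle between the x axis of casting_mid and the x axis of corner, either way round below 0.035 rad and linear speed of casting below 0.01 m/s); the arm keeps its last pose, push and grip.
It fails at once if the casting is pressed on a stop with more than 60 N (contact force between casting and end_stop above 60 N or contact force between casting and long_stop above 60 N).
It fails at once if a bystander is moved more than 20 mm (distance of any of mouse, ref_ball, dot_roll, gauge_case from where it was at the start of the episode above 0.02 m).
It also fails if it takes over 48 s, if anything falls off the work surface, if the arm or the gripper's body presses on something with over 40 N, if the wrist force passes 120 N, or if a joint passes its speed limit or range.

ROBOT

A 6-joint arm with a two-finger parallel gripper is mounted at the origin on the work surface. World frame = base frame: x ahead of the robot, y to its left, z up, the work surface at z = 0. Lengths are in m, angles in degrees, forces in N, time in s.
With the tool pointing down it reaches from about 0.375 to 0.9 m from the base axis. Payload 3.1 kg.
Tool frame: the origin (TCP) lies midway between the tips of the shut fingers; the grasp point (between the pads) lies 19 mm behind it; z points along the fingers, y is the direction in which the jaws open and shut (so a half turn about z gives the same grasp; the last joint's range is limited). The gripper opens to 87 mm and grips with 3 to 60 N. Pads are 19 mm wide; open, the fingers measure 117 mm over their backs; the gripper's body (75 mm by 190 mm) begins 51 mm behind the grasp point.
Start: joints at [-74.169, 30.224, 82.088, -0, 67.689, -10.227], TCP at [0.275, -0.561, 0.223] pointing down, gripper open.
Joint ranges: [-176.69, 176.69], [-43.24, 126.21], [12.49, 139.97], [-82, 262], [0, 151.66], [-163.58, 163.58]. Speed limits (degrees/s): [159.86, 159.86, 180, 180, 180, 180].

INTERFACE

Orientations are given as a 3x3 rotation matrix whose columns are the frame's x, y, z axes.
In Python, from rig import bot gives the robot as it stands.
- The arm moves only by the tool carry_out, never from a script. Its arguments are lists of equal length, an entry for each row: "grip": the gripper's target within -1 to 1 (fully open at 1, half-way at 0, shut at -1); "slide": the shift along the tool's x, y, z in mm, a list of three; "twist": the turn, a rotation vector about the tool's x, y, z in rad, a list of three. In form: {"grip": [grip, ...], "slide": [[dx, dy, dz], ...], "twist": [[wx, wy, wz], ...]}. A call has 1 to 12 rows; each row shifts and turns the pose as measured when the row begins, along the tool's axes as they then stand; what a row does not reach is not made up. A row lasts 1/10 s, in which the tool goes at most 50 mm and 8.59 degrees, less where a joint would pass 70% of its speed; a pose out of reach is approached as far as the arm can. A call is refused whole if a number of a shift passes 50 or a number of a turn 0.15, either way. A call with a gripper value outside its range is refused whole. The fingers move at their own pace and stop on an object; the grip force is fixed at half the most. Time passes only in rows, so rows that do not move let the fingers close. It gives the time, the measured TCP pose, the force and the opening at its end, in the units of the state.
- bot.read_state(): the state, without advancing time (a new reading comes with each control period).
- bot.capture(name): name is "scene" or "top"; returns a dict with "color" (384x512x3 uint8, red, green, blue), "depth" (384x512 float32, m along the optical axis (not along the pixel's ray), 0 where there is no reading), "fx", "fy", "cx", "cy" (pixels), "position" and "rotation" of the camera in the world. Camera axes: x right, y up, looking along -z (the intrinsics and any distortion apply to the point x, -y, -z); pixel columns grow to the right and rows downward; lengths in m; the calibration is good to about 2 mm. A picture is of the moment at which its call begins.
- bot.hand_in(): hands the job in, once; it reports no verdict.
The state is a dict: "time_s": time; "joint_positions": joint angles; "qvel": joint speeds; "tau": joint torques, N m; "position": TCP position; "tcp_rot": TCP orientation; "force": force on the tool from outside, world axes, zero at the start; "moment": the same for the moment, N m; "opening": opening from 0.0 (shut) to 1.0 (fully open).
Only numpy, scipy, OpenCV 4.12 (cv2) and the standard library are available. Lean on these libraries where they do the work, as an engineer would, in place of code of your own. Each camera call takes 0.05 s, during which the arm holds its last target.

## Working session

There is one attempt and no reset: what is moved stays moved. The work goes in short steps, Python scripts to look and compute and a tool call to move; the robot and the scene stay as the last step left them, time stands still between calls to the robot, and variables do not carry over. Pictures are saved under pics/ and viewed, and the job is handed in when it is done.

Besides the shell and the picture viewer there is one more tool, called after ">>>" in YAML: its name, and indented under it one key for each argument. carry_out: Moves the arm, as the interface text tells. Its arguments: {"type":"object","properties":{"grip":{"type":"array"},"slide":{"type":"array"},"twist":{"type":"array"}},"required":["grip","slide","twist"]}

```bash
mkdir -p pics; ls
python3 - <<'E'
from rig import bot
import cv2
s=bot.read_state(); print(s)
for n in("scene","top"):
    c=bot.capture(n); import numpy as np
    np.savez("pics/%s0.npz"%n,**c)
    cv2.imwrite("pics/%s0.png"%n,c["color"][:,:,::-1]); print(n,{k:c[k] for k in c if k not in("color","depth")})
E
```

```text
pics
{'time_s': 0.0, 'joint_positions': array([-7.41704387e+01,  3.02767660e+01,  8.21565452e+01, -2.51646566e-03,
        6.76879606e+01, -1.02271967e+01]), 'qvel': array([ 0.17234505, -0.04101929, -0.0130705 ,  0.00509221, -0.00204071,
       -0.02069771]), 'tau': array([-7.70662245e-04, -4.40053654e+01, -1.76591706e+01,  6.31835335e-02,
        5.81997342e-02, -1.62989122e-04]), 'position': array([ 0.2743525 , -0.56075452,  0.22159433]), 'tcp_rot': array([[ 8.98352109e-01,  4.39275663e-01, -6.16447771e-04],
       [ 4.39275967e-01, -8.98349889e-01,  2.02523994e-03],
       [ 3.35852833e-04, -2.09016927e-03, -9.99997759e-01]]), 'force': array([-0.44549515, -0.45832039, -0.24968086]), 'moment': array([ 0.00535033,  0.06964103, -0.02280095]), 'opening': 0.9964497022335763}
scene {'fx': 416.467758821624, 'fy': 416.467758821624, 'cx': 255.31872984488905, 'cy': 195.58997078313146, 'position': array([ 1.4213243 , -0.05722946,  0.85181563]), 'rotation': array([[ 0.07283838, -0.68209223,  0.72762955],
       [ 0.99713961,  0.06456543, -0.03929259],
       [-0.02017854,  0.72841025,  0.68484402]])}
top {'fx': 443.6908455435624, 'fy': 443.6908455435624, 'cx': 256.5906439773616, 'cy': 192.697485607697, 'position': array([ 0.26224092, -0.00716898,  1.55496983]), 'rotation': array([[ 7.84184728e-02,  9.74791331e-01, -2.08883711e-01],
       [-9.96920251e-01,  7.65210983e-02, -1.71619908e-02],
       [-7.45348787e-04,  2.09586219e-01,  9.77789886e-01]])}
```

View pics/scene0.png

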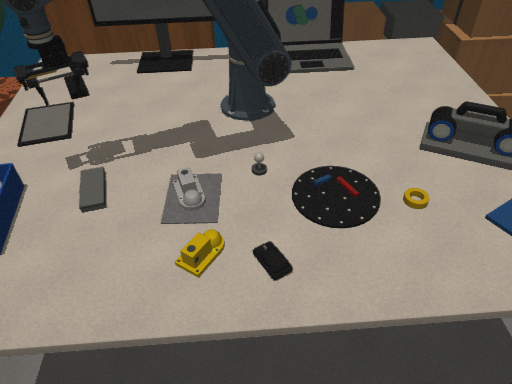

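View pics/top0.png

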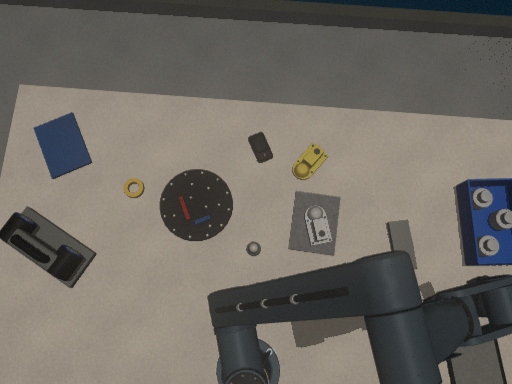

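The scene view shows the casting at about (188,188) on the mat, the yellow look-alike at (201,250), and the plate at (336,195) with the blue stop at (322,181) and the red stop at (347,186). The top view shows the casting at (318,225), red at (185,208) and blue at (202,219). Next I'll zoom in and measure.

```bash
cat > h.py <<'E'
import numpy as np,cv2
def load(f):
    d=np.load(f); return {k:d[k] for k in d.files}
def cloud(c):
    h,w=c["depth"].shape; u,v=np.meshgrid(np.arange(w),np.arange(h)); d=c["depth"]
    p=np.stack([(u-c["cx"])/c["fx"]*d,-(v-c["cy"])/c["fy"]*d,-d],-1)
    return p@c["rotation"].T+c["position"]
def ray(c,uv,z):
    uv=np.asarray(uv,float).reshape(-1,2)
    d=np.stack([(uv[:,0]-c["cx"])/c["fx"],-(uv[:,1]-c["cy"])/c["fy"],-np.ones(len(uv))],-1)@c["rotation"].T
    t=(z-c["position"][2])/d[:,2]; return c["position"]+d*t[:,None]
def proj(c,p):
    q=(np.atleast_2d(p)-c["position"])@c["rotation"]
    return np.stack([c["cx"]+c["fx"]*q[:,0]/-q[:,2],c["cy"]-c["fy"]*q[:,1]/-q[:,2]],-1)
E
python3 - <<'E'
from h import *
S=load("pics/scene0.npz");T=load("pics/top0.npz")
def crop(c,x0,y0,x1,y1,n,k=7): cv2.imwrite(n,cv2.resize(c["color"][y0:y1,x0:x1,::-1],None,fx=k,fy=k,interpolation=cv2.INTER_NEAREST))
a=[crop(S,155,160,230,230,"pics/c1.png"),crop(S,290,160,385,230,"pics/c2.png"),crop(T,285,185,345,260,"pics/c3.png"),crop(T,155,165,240,245,"pics/c4.png")]
b=[cv2.imread("pics/c%d.png"%i) for i in (1,3,2,4)]
for n,(i,j) in zip(("ca","cb"),((0,1),(2,3))):
    H=max(b[i].shape[0],b[j].shape[0]); o=np.zeros((H,b[i].shape[1]+b[j].shape[1],3),np.uint8)
    o[:b[i].shape[0],:b[i].shape[1]]=b[i];o[:b[j].shape[0],b[i].shape[1]:]=b[j]
    if o.shape[1]>800:o=cv2.resize(o,None,fx=800/o.shape[1],fy=800/o.shape[1])
    cv2.imwrite("pics/%s.png"%n,o)
for nm,c in(("S",S),("T",T)):
    P=cloud(c);col=c["color"].astype(int);R,G,B=col[...,0],col[...,1],col[...,2]
    for n,m in(("red",(R>110)&(G<60)&(B<60)),("blue",(B>R+40)&(B>G+20))):
        m=m.copy(); x0,y0,x1,y1=(290,160,385,230) if nm=="S" else (155,165,240,245)
        k=np.zeros_like(m);k[y0:y1,x0:x1]=1;m&=k
        p=P[m]; print(nm,n,m.sum(),np.median(p,0).round(4),np.percentile(p[:,2],[5,50,95]).round(4))
        rr=cv2.minAreaRect(np.argwhere(m)[:,::-1].astype(np.float32));print(rr)
    x0,y0,x1,y1=(155,160,230,230) if nm=="S" else (285,185,345,260)
    sub=P[y0:y1,x0:x1].reshape(-1,3)
    hh=sub[:,2]
    print(np.histogram(hh,bins=np.arange(-.005,.08,.005)))
E
```

```text
S red 68 [0.5234 0.2645 0.0249] [0.0218 0.0249 0.0277]
((347.5622253417969, 184.99609375), (24.92108154296875, 3.30810809135437), 41.423667907714844)
S blue 57 [0.4863 0.1956 0.0239] [0.0128 0.0239 0.0271]
((321.7000427246094, 178.89999389648438), (5.81377649307251, 17.441329956054688), 63.43495178222656)
(array([1792, 1625,  848,   43,  225,   96,   40,   47,   64,   88,   62,
         19,   31,  163,   57,    0]), array([-0.005,  0.   ,  0.005,  0.01 ,  0.015,  0.02 ,  0.025,  0.03 ,
        0.035,  0.04 ,  0.045,  0.05 ,  0.055,  0.06 ,  0.065,  0.07 ,
        0.075]))
T red 59 [0.5144 0.2684 0.026 ] [0.0211 0.026  0.0284]
((183.9615478515625, 207.69232177734375), (22.13093376159668, 3.363363742828369), 70.34617614746094)
T blue 23 [0.4797 0.2026 0.0252] [0.0195 0.0252 0.0307]
((201.75001525878906, 219.25), (2.8460497856140137, 15.17893123626709), 71.56504821777344)
(array([ 965, 1412,  938,  205,  170,  113,   30,   23,   42,   57,   54,
         17,   34,  119,   89,   14]), array([-0.005,  0.   ,  0.005,  0.01 ,  0.015,  0.02 ,  0.025,  0.03 ,
        0.035,  0.04 ,  0.045,  0.05 ,  0.055,  0.06 ,  0.065,  0.07 ,
        0.075]))
```

View pics/ca.png

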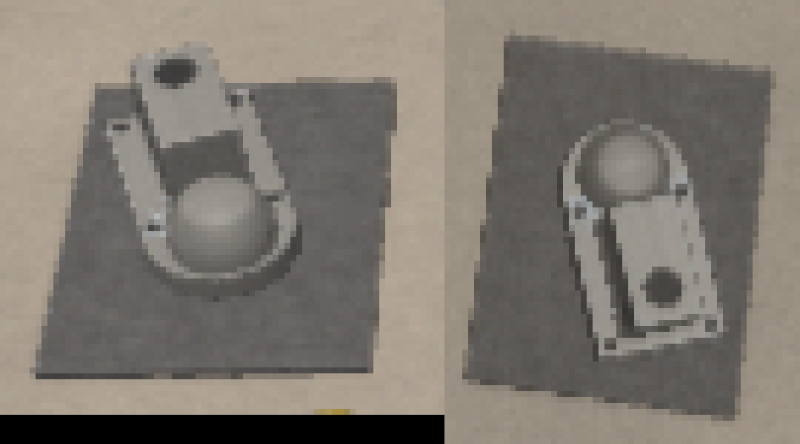

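View pics/cb.png

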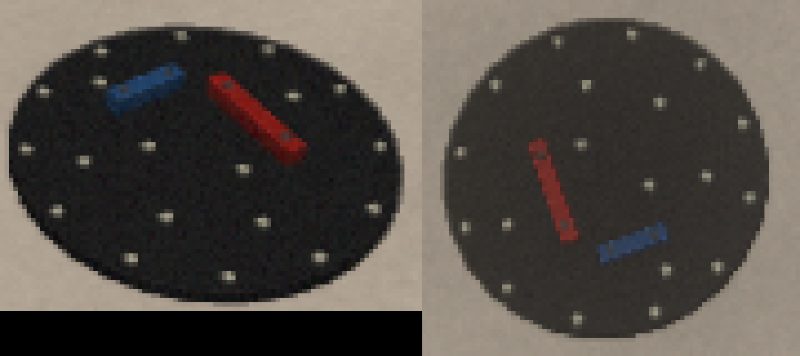

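Run:
```python
from h import *
for nm in("scene","top"):
    c=load("pics/%s0.npz"%nm)
    P=cloud(c);col=c["color"].astype(int);R,G,B=col[...,0],col[...,1],col[...,2]
    box=np.zeros(R.shape,bool); x0,y0,x1,y1=(290,160,385,230) if nm=="scene" else (155,165,240,245); box[y0:y1,x0:x1]=1
    for n,m in(("red",(R>G+40)&(R>B+40)),("blue",(B>R+18)&(B>G+8))):
        m=m&box
        # scene sees side faces too: keep top by brightness/height
        k=m&(P[...,2]>.0215)
        q=ray(c,np.argwhere(k)[:,::-1],.026)[:,:2]
        (ctr,sz,_)=cv2.minAreaRect((q*1000).astype(np.float32))
        mu=q.mean(0);w,v=np.linalg.eigh(np.cov(q.T));a=v[:,1]
        print(nm,n,m.sum(),k.sum(),"mean",mu.round(4),"rect",np.round(ctr,1),np.round(sz,1),"axis deg",np.degrees(np.arctan2(a[1],a[0])).round(2), "std->len",(np.sqrt(w*12)*1000).round(1))
    box[:]=0;x0,y0,x1,y1=(155,160,230,230) if nm=="scene" else (285,185,345,260); box[y0:y1,x0:x1]=1
    # block top
    k=box&(P[...,2]>.058)
    k=k&(P[...,2]<.075)
    n_,lab,st,ce=cv2.connectedComponentsWithStats(k.astype(np.uint8)); i=1+st[1:,4].argmax();k=lab==i
    q=ray(c,np.argwhere(k)[:,::-1],.065)[:,:2]; r=cv2.minAreaRect((q*1000).astype(np.float32));
    b=cv2.boxPoints(r);
    mu=q.mean(0);w,v=np.linalg.eigh(np.cov(q.T));a=v[:,1];
    print(nm,"blocktop",k.sum(),np.median(P[k][:,2]).round(4),mu.round(4),np.round(r[0],1),np.round(r[1],1),r[2],"axis",np.degrees(np.arctan2(a[1],a[0])).round(2),(np.sqrt(w*12)*1000).round(1))
    # bright casting outline, mat
    k=box&(R>118)&(abs(R-B)<25); print("bright",k.sum())
    vis=c["color"][y0:y1,x0:x1,::-1].copy(); 
    # checks
    Z=P[...,2]; mm=box&(Z<.013)&(R<115); q=ray(c,np.argwhere(mm)[:,::-1],.006)[:,:2]
    r=cv2.minAreaRect((q*1000).astype(np.float32)); print("mat",np.round(r[0],1),np.round(r[1],1),r[2])
    for nm2,p in(("table",(.45,.1,0)),):
        u=proj(c,p)[0].astype(int);print("tablez",Z[u[1]-3:u[1]+4,u[0]-3:u[0]+4].mean())
```

```text
scene red 155 97 mean [0.5245 0.2644] rect [523.6 263.8] [87.9 16.4] axis deg -154.11 std->len [16.5 88. ]
scene blue 111 64 mean [0.4863 0.1994] rect [487.6 197.4] [16.6 57.9] axis deg 115.67 std->len [17.1 56.8]
scene blocktop 236 0.0639 [ 0.4832 -0.2082] [ 482.8 -208.3] [78.3 39.7] 16.128662109375 axis -164.44 [40.2 78.3]
bright 663
mat [ 510.6 -194.1] [160.6 212.4] 85.69976806640625
tablez 0.03347298033240616
top red 82 76 mean [0.5165 0.2691] rect [517.1 269.8] [82.8 13.2] axis deg -154.57 std->len [13.8 82. ]
top blue 55 50 mean [0.4803 0.2023] rect [480.3 202.1] [12.8 53.7] axis deg 116.28 std->len [13.9 55.2]
top blocktop 245 0.0645 [ 0.4732 -0.2053] [ 474.  -204.6] [71.5 40.4] 15.869399070739746 axis -164.69 [39.9 71.3]
bright 1995
mat [ 502.2 -190.1] [160.7 208.5] 86.38065338134766
tablez -0.0007446720640895189
```

The two views agree on the relative vectors but differ by a common (8,-4) mm. I'll hover over the casting and use the gripper itself to settle which is right.

>>> carry_out:
  grip: [1,1,1,1,1,1,1,1,1,1,1,1]
  slide:
    - [34,-22,0]
    - [34,-22,0]
    - [34,-22,0]
    - [34,-22,0]
    - [34,-22,0]
    - [34,-22,0]
    - [34,-22,0]
    - [34,-22,0]
    - [34,-22,0]
    - [34,-22,0]
    - [0,0,0]
    - [0,0,0]
  twist:
    - [0,0,0]
    - [0,0,0]
    - [0,0,0]
    - [0,0,0]
    - [0,0,0]
    - [0,0,0]
    - [0,0,0]
    - [0,0,0]
    - [0,0,0]
    - [0,0,0]
    - [0,0,0.09]
    - [0,0,0.09]

```text
time_s: 1.3
position: [0.4888, -0.2001, 0.2167]
tcp_rot: [[0.965, 0.262, -0.005], [0.262, -0.965, 0.007], [-0.003, -0.008, -1.0]]
force: [-0.6, -0.7, 0.6]
opening: 0.999
```

Run:
```python
from h import *
from rig import bot
s=bot.read_state(); print(s["position"])
R=s["tcp_rot"];p=s["position"]
o=[]
for n in("scene","top"):
    c=bot.capture(n); np.savez("pics/%s1.npz"%n,**c)
    tip=proj(c,p)[0]; print(n,tip)
    im=c["color"][:,:,::-1].copy()
    x,y=tip.astype(int); x0,y0=x-40,y-45
    im=cv2.resize(im[y0:y0+90,x0:x0+80],None,fx=5,fy=5,interpolation=cv2.INTER_NEAREST)
    for w in (-.0435,0,.0435):
        for dz in(0,-.04):
            u=(proj(c,p+R@[0,w,dz])[0]-[x0,y0]+.5)*5; cv2.circle(im,tuple(int(t) for t in u),3,(0,0,255),1)
    o.append(im)
cv2.imwrite("pics/d.png",np.hstack(o))
```

```text
[ 0.48880896 -0.20005117  0.21671738]
scene [181.06635935 133.8530503 ]
top [325.82465471 217.09794002]
```

View pics/d.png

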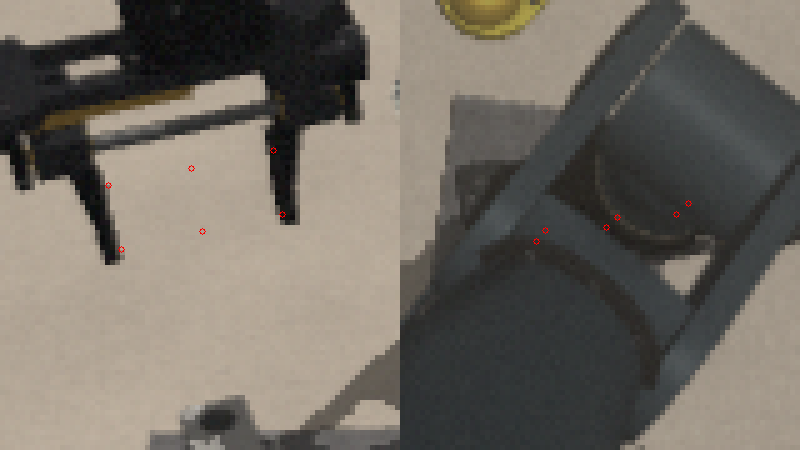

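>>> carry_out:
  grip: [1,1,1,1,1,1,1,1]
  slide:
    - [-2,1,30]
    - [0,0,30]
    - [0,0,30]
    - [0,0,30]
    - [0,0,25]
    - [0,0,20]
    - [0,0,10]
    - [0,0,0]
  twist:
    - [0,0,-0.008]
    - [0,0,0]
    - [0,0,0]
    - [0,0,0]
    - [0,0,0]
    - [0,0,0]
    - [0,0,0]
    - [0,0,0]

```text
time_s: 2.2
position: [0.4871, -0.2063, 0.0364]
tcp_rot: [[0.959, 0.284, -0.001], [0.284, -0.959, 0.003], [-0.0, -0.004, -1.0]]
force: [0.4, -0.5, -0.0]
opening: 0.997
```

```bash
cat > look.py <<'E'
from h import *
from rig import bot
import sys
k=sys.argv[1]; s=bot.read_state(); print(s["position"].round(4),s["force"].round(1),s["opening"]); print(s["tcp_rot"].round(4))
o=[]
for n in("scene","top"):
    c=bot.capture(n); np.savez("pics/%s%s.npz"%(n,k),**c)
    x,y=proj(c,s["position"])[0].astype(int); x0,y0=max(x-40,0),max(y-45,0)
    o.append(cv2.resize(c["color"][y0:y0+90,x0:x0+80,::-1],(400,450),interpolation=cv2.INTER_NEAREST)); print(n,x0,y0)
cv2.imwrite("pics/d%s.png"%k,np.hstack(o))
E
python3 look.py 2
```

```text
[ 0.4871 -0.2063  0.0364] [ 0.4 -0.5 -0. ] 0.9973313190022453
[[ 9.587e-01  2.843e-01 -1.300e-03]
 [ 2.843e-01 -9.587e-01  3.300e-03]
 [-3.000e-04 -3.500e-03 -1.000e+00]]
scene 147 139
top 279 180
```

View pics/d2.png

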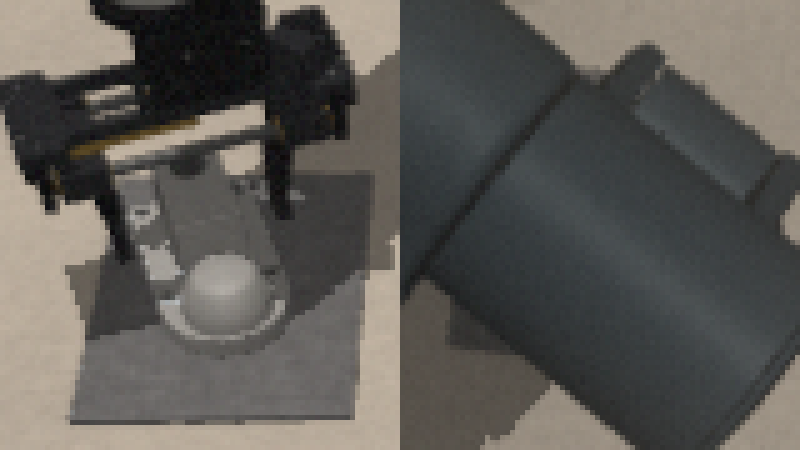

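The fingers straddle the block, with the left finger at about (123,250) and the right at (283,210) in the crop. Going down a little and closing.

>>> carry_out:
  grip: [1,1,-1,-1,-1,-1,-1,-1,-1,-1]
  slide:
    - [0,0,8]
    - [0,0,0]
    - [0,0,0]
    - [0,0,0]
    - [0,0,0]
    - [0,0,0]
    - [0,0,0]
    - [0,0,0]
    - [0,0,0]
    - [0,0,0]
  twist:
    - [0,0,0.01]
    - [0,0,0]
    - [0,0,0]
    - [0,0,0]
    - [0,0,0]
    - [0,0,0]
    - [0,0,0]
    - [0,0,0]
    - [0,0,0]
    - [0,0,0]

```text
time_s: 3.3
position: [0.4896, -0.207, 0.0333]
tcp_rot: [[0.962, 0.275, 0.006], [0.275, -0.962, -0.001], [0.006, 0.003, -1.0]]
force: [-0.4, -0.9, 0.2]
opening: 0.457
```

```bash
python3 look.py 3
```

```text
[ 0.4896 -0.207   0.0333] [-0.4 -0.9  0.2] 0.45678024616837515
[[ 0.9615  0.2746  0.0061]
 [ 0.2746 -0.9615 -0.001 ]
 [ 0.0056  0.0026 -1.    ]]
scene 147 140
top 279 180
```

View pics/d3.png

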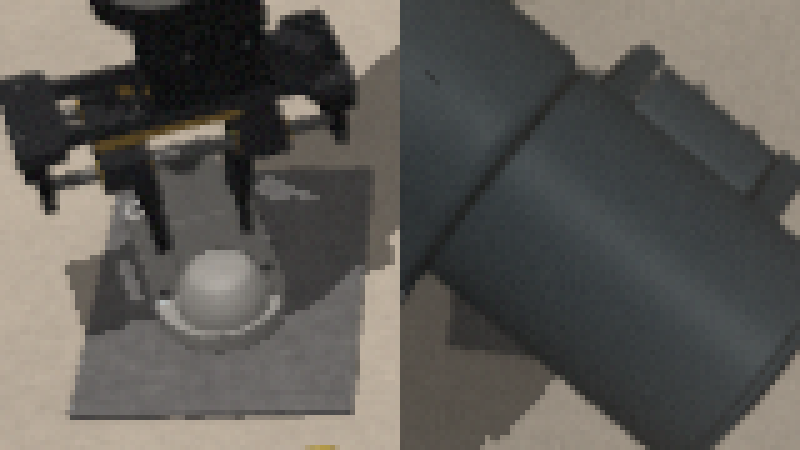

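Gripped: opening 0.457 × 87 ≈ 40 mm, the block width. Lifting and turning.

>>> carry_out:
  grip: [-1,-1,-1,-1,-1,-1,-1]
  slide:
    - [0,0,-10]
    - [0,0,-20]
    - [0,0,-30]
    - [0,0,-30]
    - [0,0,-30]
    - [0,0,0]
    - [0,0,0]
  twist:
    - [0,0,0]
    - [0,0,0]
    - [0,0,0]
    - [0,0,-0.08]
    - [0,0,-0.09]
    - [0,0,0]
    - [0,0,0]

```text
time_s: 4.1
position: [0.4855, -0.2061, 0.1545]
tcp_rot: [[0.899, 0.437, -0.003], [0.437, -0.899, 0.003], [-0.001, -0.004, -1.0]]
force: [-0.3, -0.3, -6.1]
opening: 0.46
```

```bash
python3 look.py 4
python3 - <<'E'
from h import *
th=np.radians(25.75);x=np.array([np.cos(th),np.sin(th)]);y=np.array([-x[1],x[0]])
for n,r,b in(("scene",(.524,.2641),(.4870,.1984)),("top",(.5168,.2695),(.4803,.2022))):
    r=np.array(r);b=np.array(b)
    # red centre at corner (55,7); blue centre at (-7,-38)
    c1=r-.055*x-.007*y;c2=b+.007*x+.038*y
    print(n,"corner from red",c1.round(4),"from blue",c2.round(4))
    c=np.array([ (b+.007*x)@x,(r-.007*y)@y]); C=c[0]*x+c[1]*y;print("corner",C.round(4),"home",(C+.06*x-.038*y).round(4))
E
```

```text
[ 0.4855 -0.2061  0.1545] [-0.3 -0.3 -6.1] 0.4597873148513911
[[ 0.8994  0.4372 -0.003 ]
 [ 0.4372 -0.8994  0.003 ]
 [-0.0014 -0.004  -1.    ]]
scene 142 106
top 284 176
scene corner from red [0.4775 0.2339] from blue [0.4768 0.2357]
corner [0.4776 0.234 ] home [0.5482 0.2258]
top corner from red [0.4703 0.2393] from blue [0.4701 0.2395]
corner [0.4702 0.2393] home [0.5408 0.2311]
```

View pics/d4.png

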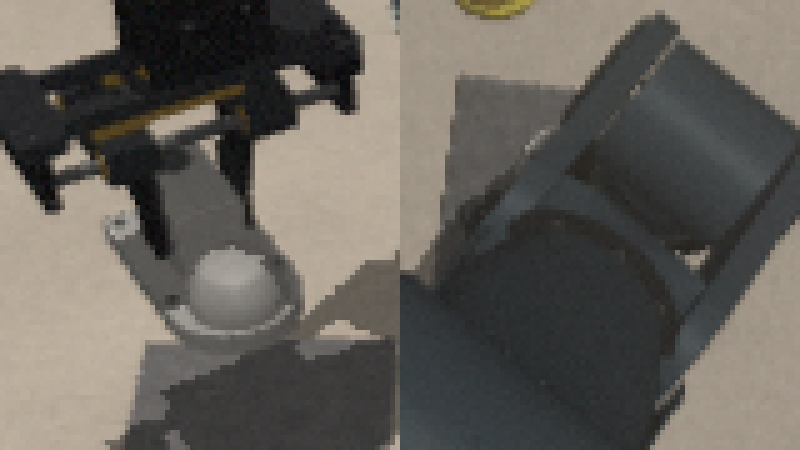

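The casting hangs in the fingers: dome at about (235,285) in the crop, load 6 N. Next I'll locate its dome in camera coordinates by a sphere fit, before and after the grasp.

```bash
cat > dome.py <<'E'
from h import *
from scipy.optimize import least_squares
def dome(c,guess):
    P=cloud(c).reshape(-1,3); g=np.array(guess,float)
    for _ in range(6):
        v=P-g; d=np.linalg.norm(v,axis=1)
        m=(abs(d-.028)<.006)&(P[:,2]>g[2]+.006)&(v[:,0]>-.020)
        r=least_squares(lambda q:np.linalg.norm(P[m]-q,axis=1)-.028,g,loss="soft_l1",f_scale=.002); g=r.x
    return g,m.sum(),np.sqrt(np.mean(r.fun**2))
E
python3 - <<'E'
from dome import *
S0=load("pics/scene0.npz");T0=load("pics/top0.npz");S4=load("pics/scene4.npz")
x=np.array([np.cos(np.radians(15.7)),np.sin(np.radians(15.7))])
for c,g,b in((S0,(.541,-.190,.021),(482.8,-208.3)),(T0,(.532,-.188,.021),(474,-204.6))):
    print(dome(c,g),"pred from block",(np.array(b)/1000+.060*x).round(4))
print(dome(S4,(.535,-.182,.142)))
print(ray(S4,[(142+235/5,106+283/5)],.142))
E
```

```text
(array([ 0.53440413, -0.19328832,  0.02050964]), np.int64(224), np.float64(0.0017973526629505767)) pred from block [ 0.5406 -0.1921]
(array([ 0.53229124, -0.18829618,  0.02108994]), np.int64(158), np.float64(0.0022394559352502223)) pred from block [ 0.5318 -0.1884]
(array([ 0.52713417, -0.18674556,  0.14178778]), np.int64(249), np.float64(0.001936388496408914))
[[ 0.51887149 -0.18735223  0.142     ]]
```

The scene-frame sphere fit puts the casting centre within about 1 mm of the TCP, so the robot and scene frames agree. Carrying it to about 15 mm off both stops.

>>> carry_out:
  grip: [-1,-1,-1,-1,-1,-1,-1,-1,-1,-1,-1,-1]
  slide:
    - [12,-16,0]
    - [23,-31,0]
    - [23,-31,0]
    - [23,-31,0]
    - [23,-31,0]
    - [23,-31,0]
    - [23,-31,0]
    - [23,-31,0]
    - [23,-31,0]
    - [23,-31,0]
    - [23,-31,0]
    - [12,-16,0]
  twist:
    - [0,0,0]
    - [0,0,0]
    - [0,0,0]
    - [0,0,0]
    - [0,0,0]
    - [0,0,0]
    - [0,0,0]
    - [0,0,0]
    - [0,0,0]
    - [0,0,0]
    - [0,0,0]
    - [0,0,0]

```text
time_s: 5.4
position: [0.5595, 0.2241, 0.1306]
tcp_rot: [[0.908, 0.418, -0.043], [0.418, -0.908, 0.007], [-0.036, -0.024, -0.999]]
force: [0.1, -0.1, -5.8]
opening: 0.456
```

```bash
python3 look.py 5
python3 - <<'E'
from dome import *
S=load("pics/scene5.npz")
g=np.load("pics/scene5.npz")
from rig import bot
p=bot.read_state()["position"];print(dome(S,p+[.041,.02,-.0127]))
E
```

```text
[0.5595 0.2241 0.1306] [ 0.1 -0.1 -5.8] 0.45608339163145
[[ 0.9076  0.4176 -0.0429]
 [ 0.4182 -0.9083  0.0065]
 [-0.0362 -0.0239 -0.9991]]
scene 300 120
top 153 144
(array([0.60111348, 0.24223419, 0.11558309]), np.int64(270), np.float64(0.0018540594137917983))
```

View pics/d5.png

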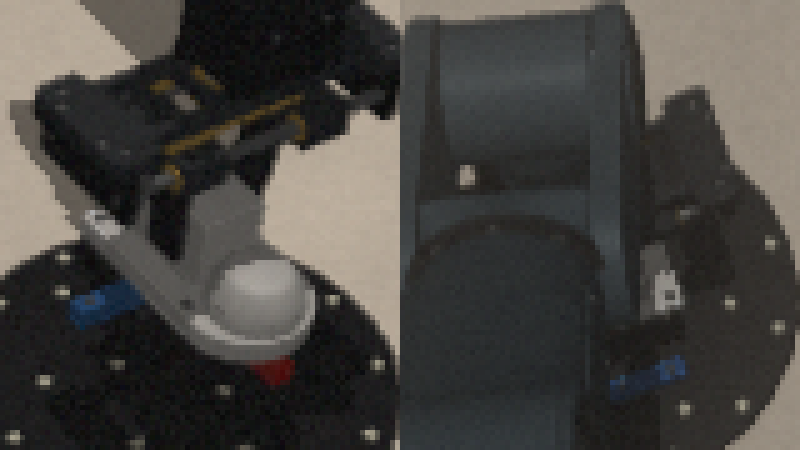

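The tool tilted by about 0.044 rad on the way. Working out the correction.

```bash
cat > go.py <<'E'
# usage: x y z(mm world) -> shift in tool axes mm, twist rad to level at yaw 25.8; also pose in corner axes
from rig import bot
import numpy as np,sys
from scipy.spatial.transform import Rotation as Ro
s=bot.read_state();R=s["tcp_rot"];p=s["position"]*1000
yaw=np.radians(25.8);x=np.array([np.cos(yaw),np.sin(yaw),0]);y=np.array([x[1],-x[0],0]);Rd=np.stack([x,y,[0,0,-1]],1)
print("pos",p.round(1),"yaw",np.degrees(np.arctan2(R[1,0],R[0,0])).round(2),"tilt",R[:2,2].round(4))
print("twist",Ro.from_matrix(R.T@Rd).as_rotvec().round(4))
f=s["force"];print("force world",f.round(1),"corner x,y",(f@x).round(1),(-f@y).round(1))
if len(sys.argv)>3:
    t=np.array([float(a) for a in sys.argv[1:4]]);print("shift now-axes",(R.T@(t-p)).round(1),"level axes",(Rd.T@(t-p)).round(1))
E
python3 go.py 564 219 110
```

```text
pos [559.3 224.1 130.3] yaw 24.84 tilt [-0.0433  0.0064]
twist [-0.0243  0.0364 -0.0172]
force world [-0.  -0.3 -4.9] corner x,y -0.2 -0.2
shift now-axes [ 2.9  7.1 20. ] level axes [ 2.   6.7 20.3]
```

>>> carry_out:
  grip: [-1,-1,-1]
  slide:
    - [2,7,10]
    - [0,0,10]
    - [0,0,0]
  twist:
    - [-0.024,0.036,-0.017]
    - [0,0,0]
    - [0,0,0]

```text
time_s: 5.8
position: [0.5603, 0.2174, 0.1042]
tcp_rot: [[0.9, 0.435, -0.01], [0.435, -0.9, -0.003], [-0.01, -0.002, -1.0]]
force: [-0.2, -0.1, -5.0]
opening: 0.457
```

```bash
python3 go.py 564 219 60;python3 look.py 6
python3 - <<'E'
from dome import *
S=load("pics/scene6.npz")
from rig import bot
p=bot.read_state()["position"];d=dome(S,p+[.041,.02,-.0127]);print(d, d[0]-p)
E
```

```text
pos [560.3 217.4 104.2] yaw 25.78 tilt [-0.0097 -0.003 ]
twist [-0.0015  0.01   -0.0003]
force world [-0.2 -0.1 -5. ] corner x,y -0.2 -0.0
shift now-axes [ 4.5  0.2 44.2] level axes [ 4.   0.2 44.2]
[0.5603 0.2174 0.1042] [-0.2 -0.1 -5. ] 0.4571020795105863
[[ 0.9004  0.435  -0.0097]
 [ 0.435  -0.9004 -0.003 ]
 [-0.01   -0.0015 -0.9999]]
scene 297 128
top 156 146
(array([0.6020127 , 0.23640212, 0.09026821]), np.int64(253), np.float64(0.0019145897085014166)) [ 0.04067653  0.01887013 -0.01529404]
```

View pics/d6.png

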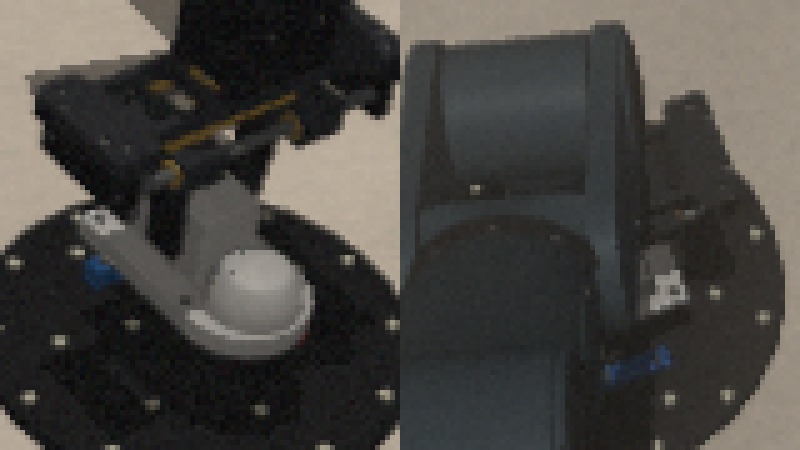

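>>> carry_out:
  grip: [-1,-1,-1,-1]
  slide:
    - [4,2,20]
    - [1,0,15]
    - [0,0,10]
    - [0,0,0]
  twist:
    - [0,0.01,0]
    - [0,0,0]
    - [0,0,0]
    - [0,0,0]

```text
time_s: 6.3
position: [0.569, 0.2168, 0.0601]
tcp_rot: [[0.902, 0.432, 0.004], [0.432, -0.902, 0.003], [0.005, -0.001, -1.0]]
force: [-0.5, -0.3, -4.5]
opening: 0.458
```

```bash
python3 look.py 7;python3 go.py 544 226 40
python3 - <<'E'
from dome import *
S=load("pics/scene7.npz")
from rig import bot
p=bot.read_state()["position"];d=dome(S,p+[.041,.02,-.0127]);print(d, d[0]-p)
E
```

```text
[0.569  0.2168 0.0601] [-0.5 -0.3 -4.5] 0.45787018335587315
[[ 9.020e-01  4.316e-01  4.300e-03]
 [ 4.316e-01 -9.020e-01  2.700e-03]
 [ 5.100e-03 -6.000e-04 -1.000e+00]]
scene 295 142
top 159 146
pos [570.1 217.1  61.5] yaw 25.59 tilt [0.0074 0.0033]
twist [ 0.0003 -0.0081 -0.0037]
force world [-0.5  0.1 -5.4] corner x,y -0.4 0.3
shift now-axes [-19.9 -19.3  21.4] level axes [-19.7 -19.4  21.5]
(array([0.61112722, 0.23558554, 0.04708956]), np.int64(248), np.float64(0.001808725258439826)) [ 0.04099419  0.01846084 -0.0144345 ]
```

View pics/d7.png

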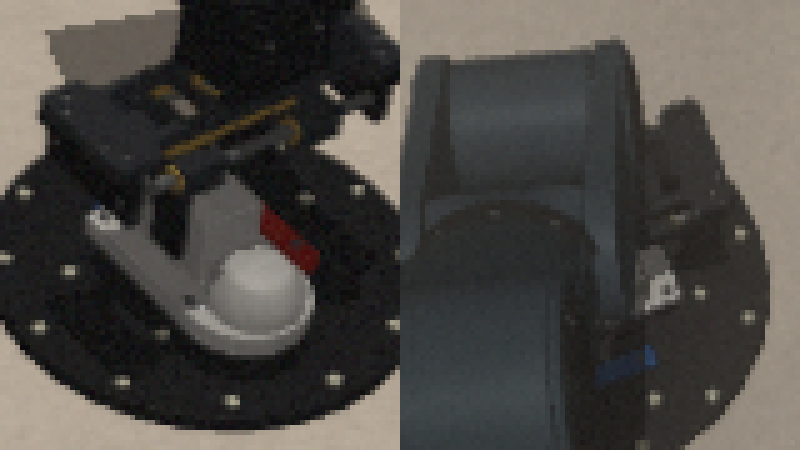

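>>> carry_out:
  grip: [-1,-1,-1,-1]
  slide:
    - [0,0,10]
    - [0,0,6]
    - [0,0,2]
    - [0,0,0]
  twist:
    - [0,-0.008,-0.003]
    - [0,0,0]
    - [0,0,0]
    - [0,0,0]

```text
time_s: 6.8
position: [0.5717, 0.2177, 0.0439]
tcp_rot: [[0.9, 0.435, 0.003], [0.435, -0.9, 0.0], [0.003, 0.001, -1.0]]
force: [-1.0, -0.1, -5.6]
opening: 0.453
```

```bash
python3 go.py 544 226 40
```

```text
pos [571.7 217.7  43.9] yaw 25.79 tilt [0.0033 0.0003]
twist [ 0.0012 -0.0031 -0.0001]
force world [-1.  -0.1 -5.6] corner x,y -0.9 0.3
shift now-axes [-21.4 -19.5   3.8] level axes [-21.3 -19.5   3.9]
```

>>> carry_out:
  grip: [-1,-1,-1]
  slide:
    - [0,0,2]
    - [0,0,1]
    - [0,0,0]
  twist:
    - [0,-0.003,0]
    - [0,0,0]
    - [0,0,0]

```text
time_s: 7.1
position: [0.5719, 0.2179, 0.041]
tcp_rot: [[0.9, 0.435, 0.001], [0.435, -0.9, -0.001], [0.0, 0.001, -1.0]]
force: [0.9, 0.2, -4.9]
opening: 0.459
```

```bash
python3 go.py 544 226 40
```

```text
pos [571.9 217.9  41. ] yaw 25.8 tilt [ 0.001 -0.001]
twist [ 0.0014 -0.0005 -0.0001]
force world [ 0.9  0.2 -4.9] corner x,y 0.9 -0.2
shift now-axes [-21.6 -19.5   1. ] level axes [-21.6 -19.5   1. ]
```

>>> carry_out:
  grip: [-1,-1,-1]
  slide:
    - [0,0,1.5]
    - [0,0,1]
    - [0,0,0]
  twist:
    - [0,0,0]
    - [0,0,0]
    - [0,0,0]

```text
time_s: 7.4
position: [0.5722, 0.2179, 0.0396]
tcp_rot: [[0.9, 0.435, 0.002], [0.435, -0.9, -0.001], [0.002, 0.002, -1.0]]
force: [-0.2, -0.1, -4.5]
opening: 0.457
```

>>> carry_out:
  grip: [-1,-1,-1]
  slide:
    - [0,0,1.5]
    - [0,0,1.5]
    - [0,0,0]
  twist:
    - [0,0,0]
    - [0,0,0]
    - [0,0,0]

```text
time_s: 7.7
position: [0.5726, 0.218, 0.0398]
tcp_rot: [[0.9, 0.435, 0.004], [0.435, -0.9, -0.001], [0.003, 0.002, -1.0]]
force: [-0.8, -1.1, -4.8]
opening: 0.455
```

>>> carry_out:
  grip: [-1,-1]
  slide:
    - [0,0,3]
    - [0,0,0]
  twist:
    - [0,0,0]
    - [0,0,0]

```text
time_s: 7.9
position: [0.5733, 0.2182, 0.0399]
tcp_rot: [[0.9, 0.436, 0.006], [0.436, -0.9, -0.0], [0.005, 0.003, -1.0]]
force: [-0.2, 0.3, -5.2]
opening: 0.458
```

```bash
python3 go.py 544 226 40; python3 look.py 8
python3 - <<'E'
from dome import *
S=load("pics/scene8.npz")
from rig import bot
p=bot.read_state()["position"];d=dome(S,p+[.041,.02,-.0127]);print(d, d[0]-p)
E
```

```text
pos [573.3 218.2  39.9] yaw 25.85 tilt [ 0.0057 -0.0004]
twist [ 0.0028 -0.005   0.0008]
force world [-0.2  0.3 -5.2] corner x,y -0.1 0.4
shift now-axes [-23.  -19.8  -0.3] level axes [-23.  -19.8  -0.1]
[0.5733 0.2182 0.0399] [-0.2  0.3 -5.2] 0.4579853106884652
[[ 9.000e-01  4.359e-01  5.700e-03]
 [ 4.359e-01 -9.000e-01 -4.000e-04]
 [ 5.000e-03  2.800e-03 -1.000e+00]]
scene 295 148
top 159 146
(array([0.61525526, 0.23704889, 0.02681072]), np.int64(244), np.float64(0.002123796859721785)) [ 0.04181225  0.01887405 -0.01247912]
```

View pics/d8.png

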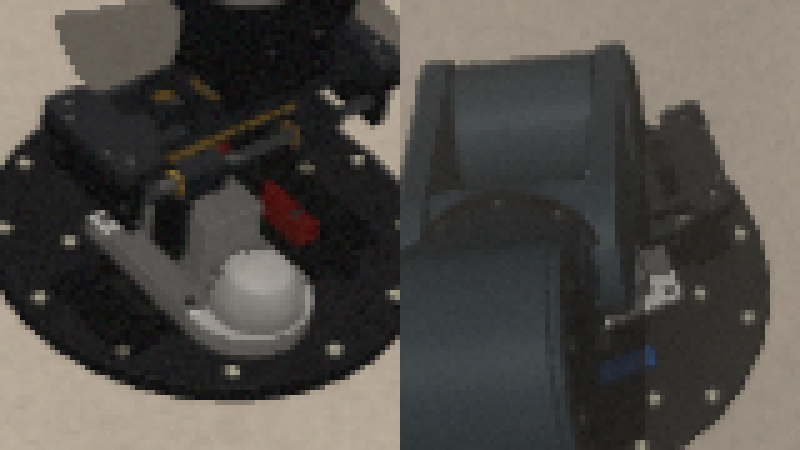

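The casting rests on the plate: dome centre z is 26.8 mm against 27 expected when seated. It's about 20 mm off both stops. Sliding in by steps.

>>> carry_out:
  grip: [-1,-1,-1,-1]
  slide:
    - [-5,-5,0]
    - [-5,-5,0]
    - [-4,-4,0]
    - [0,0,0]
  twist:
    - [0.003,-0.005,0]
    - [0,0,0]
    - [0,0,0]
    - [0,0,0]

```text
time_s: 8.4
position: [0.557, 0.2252, 0.0393]
tcp_rot: [[0.9, 0.435, 0.007], [0.435, -0.9, 0.001], [0.006, 0.002, -1.0]]
force: [-0.5, -0.2, -0.3]
opening: 0.458
```

```bash
python3 go.py 544 226 40; python3 look.py 9
python3 - <<'E'
from dome import *
S=load("pics/scene9.npz")
from rig import bot
p=bot.read_state()["position"];d=dome(S,p+[.041,.02,-.0127]);print(d, d[0]-p)
E
```

```text
pos [557.  225.2  39.3] yaw 25.8 tilt [0.0067 0.001 ]
twist [ 0.002  -0.0065 -0.0001]
force world [-0.5 -0.2 -0.3] corner x,y -0.5 0.1
shift now-axes [-11.4  -6.3  -0.8] level axes [-11.4  -6.3  -0.7]
[0.557  0.2252 0.0393] [-0.5 -0.2 -0.3] 0.45753260773814725
[[ 0.9003  0.4352  0.0067]
 [ 0.4352 -0.9004  0.001 ]
 [ 0.0065  0.002  -1.    ]]
scene 297 145
top 157 151
(array([0.59900575, 0.24425266, 0.02607237]), np.int64(242), np.float64(0.0017978258431491582)) [ 0.04198976  0.01901853 -0.01320369]
```

View pics/d9.png

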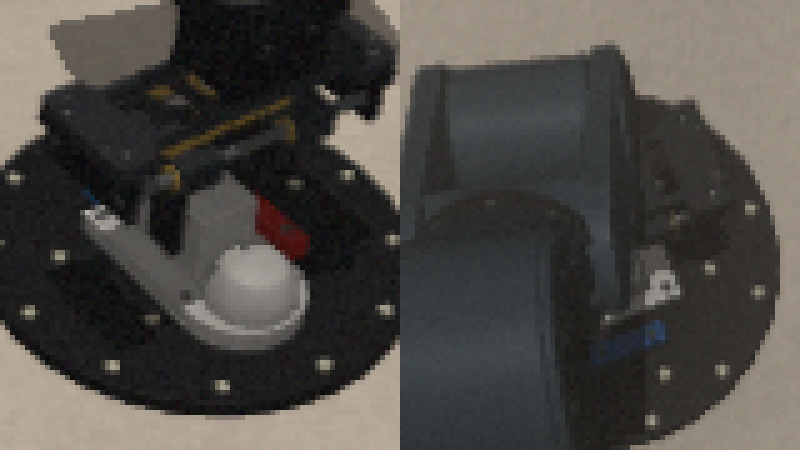

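>>> carry_out:
  grip: [-1,-1,-1,-1]
  slide:
    - [-3,0,0]
    - [-3,0,0]
    - [-2,0,0]
    - [-2,0,0]
  twist:
    - [0.001,-0.005,0]
    - [0,0,0]
    - [0,0,0]
    - [0,0,0]

```text
time_s: 8.9
position: [0.5496, 0.2214, 0.0392]
tcp_rot: [[0.9, 0.436, 0.006], [0.436, -0.9, 0.001], [0.005, 0.001, -1.0]]
force: [1.5, -0.1, -1.4]
opening: 0.455
```

```bash
python3 go.py 544 226 40
```

```text
pos [549.6 221.4  39.2] yaw 25.82 tilt [0.0055 0.0011]
twist [ 0.0014 -0.0054  0.0004]
force world [ 1.5 -0.1 -1.4] corner x,y 1.3 -0.7
shift now-axes [-3.  -6.5 -0.8] level axes [-3.  -6.5 -0.8]
```

>>> carry_out:
  grip: [-1,-1]
  slide:
    - [-2,0,0]
    - [-2,0,0]
  twist:
    - [0,-0.004,0]
    - [0,0,0]

```text
time_s: 9.1
position: [0.5468, 0.2197, 0.0393]
tcp_rot: [[0.901, 0.435, 0.004], [0.435, -0.901, 0.0], [0.004, 0.002, -1.0]]
force: [5.2, 2.5, -4.8]
opening: 0.454
```

```bash
python3 go.py 544 226 40
```

```text
pos [546.8 219.7  39.3] yaw 25.76 tilt [0.0042 0.0001]
twist [ 0.0017 -0.0039 -0.0006]
force world [ 5.2  2.5 -4.8] corner x,y 5.8 -0.0
shift now-axes [ 0.2 -6.8 -0.7] level axes [ 0.2 -6.8 -0.7]
```

Contact with the blue stop: +5.8 N at the predicted place. Now going toward red.

>>> carry_out:
  grip: [-1,-1,-1]
  slide:
    - [-0.5,-3,0]
    - [-0.5,-2,0]
    - [-0.5,-2,0]
  twist:
    - [0,-0.003,0]
    - [0,0,0]
    - [0,0,0]

```text
time_s: 9.4
position: [0.5445, 0.2246, 0.0394]
tcp_rot: [[0.901, 0.434, 0.006], [0.434, -0.901, -0.002], [0.004, 0.004, -1.0]]
force: [3.7, -1.4, -3.3]
opening: 0.461
```

```bash
python3 go.py 544 226 40
```

```text
pos [544.5 224.6  39.4] yaw 25.75 tilt [ 0.0057 -0.0021]
twist [ 0.0044 -0.0042 -0.0009]
force world [ 3.7 -1.4 -3.3] corner x,y 2.8 -2.8
shift now-axes [ 0.2 -1.4 -0.6] level axes [ 0.2 -1.5 -0.6]
```

>>> carry_out:
  grip: [-1,-1]
  slide:
    - [-0.5,-2,0]
    - [-0.5,-2,0]
  twist:
    - [0.003,-0.003,0]
    - [0,0,0]

```text
time_s: 9.6
position: [0.5428, 0.2279, 0.0393]
tcp_rot: [[0.901, 0.435, 0.004], [0.435, -0.901, -0.001], [0.003, 0.002, -1.0]]
force: [6.7, -7.5, -2.6]
opening: 0.461
```

```bash
python3 go.py 544 226 40
```

```text
pos [542.8 227.9  39.3] yaw 25.77 tilt [ 0.0038 -0.0009]
twist [ 0.0025 -0.003  -0.0005]
force world [ 6.7 -7.5 -2.6] corner x,y 2.8 -9.7
shift now-axes [ 0.2  2.2 -0.7] level axes [ 0.2  2.2 -0.7]
```

>>> carry_out:
  grip: [-1,-1]
  slide:
    - [-2,-1.5,0]
    - [-2,-1.5,0]
  twist:
    - [0,0,0]
    - [0,0,0]

```text
time_s: 9.8
position: [0.5428, 0.2279, 0.0397]
tcp_rot: [[0.9, 0.435, 0.014], [0.435, -0.9, -0.002], [0.011, 0.008, -1.0]]
force: [8.2, -4.0, -4.7]
opening: 0.454
```

```bash
python3 go.py 544 226 40
```

```text
pos [542.8 227.9  39.7] yaw 25.79 tilt [ 0.0138 -0.0022]
twist [ 0.008  -0.0114 -0.0003]
force world [ 8.2 -4.  -4.7] corner x,y 5.6 -7.2
shift now-axes [ 0.3  2.3 -0.3] level axes [ 0.3  2.3 -0.3]
```

>>> carry_out:
  grip: [-1,-1]
  slide:
    - [-2,-2,0.5]
    - [-3,-3,0.5]
  twist:
    - [0.008,-0.012,0]
    - [0.004,-0.006,0]

```text
time_s: 10.0
position: [0.5427, 0.2279, 0.0396]
tcp_rot: [[0.9, 0.436, 0.005], [0.436, -0.9, -0.002], [0.004, 0.004, -1.0]]
force: [10.4, -7.4, -5.8]
opening: 0.455
```

```bash
python3 go.py 544 226 40
```

```text
pos [542.7 227.9  39.6] yaw 25.84 tilt [ 0.0054 -0.0023]
twist [ 0.0044 -0.0039  0.0007]
force world [10.4 -7.4 -5.8] corner x,y 6.1 -11.2
shift now-axes [ 0.4  2.3 -0.4] level axes [ 0.4  2.3 -0.4]
```

>>> carry_out:
  grip: [-1,-1]
  slide:
    - [-4,-3,0.5]
    - [-4,-3,0.5]
  twist:
    - [0.006,-0.008,0]
    - [0.004,-0.006,0]

```text
time_s: 10.2
position: [0.5427, 0.2279, 0.0396]
tcp_rot: [[0.9, 0.436, 0.008], [0.436, -0.9, -0.001], [0.007, 0.004, -1.0]]
force: [10.3, -3.8, -6.9]
opening: 0.459
```

```bash
python3 go.py 544 226 40; python3 look.py 10;for i in 1 2 3; do python3 -c "
from rig import bot
for i in range(4): bot.capture('top')"; python3 go.py; done
python3 - <<'E'
from dome import *
S=load("pics/scene10.npz")
from rig import bot
p=bot.read_state()["position"];d=dome(S,p+[.041,.02,-.0127]);print(d, d[0]-p)
E
```

```text
pos [542.7 227.9  39.6] yaw 25.84 tilt [ 0.0081 -0.0007]
twist [ 0.0041 -0.007   0.0006]
force world [10.3 -3.8 -6.9] corner x,y 7.7 -7.9
shift now-axes [ 0.4  2.3 -0.4] level axes [ 0.4  2.3 -0.4]
[0.5427 0.2279 0.0396] [10.3 -3.8 -6.9] 0.4591418445425508
[[ 9.000e-01  4.358e-01  8.100e-03]
 [ 4.358e-01 -9.000e-01 -7.000e-04]
 [ 7.000e-03  4.100e-03 -1.000e+00]]
scene 296 141
top 155 155
pos [542.7 227.9  39.6] yaw 25.84 tilt [ 0.008  -0.0008]
twist [ 0.0042 -0.0069  0.0007]
force world [10.9 -4.5 -6.4] corner x,y 7.8 -8.8
pos [542.6 227.9  39.6] yaw 25.84 tilt [ 0.008  -0.0008]
twist [ 0.0042 -0.0068  0.0007]
force world [12.  -5.8 -6.9] corner x,y 8.3 -10.4
pos [542.7 227.9  39.7] yaw 25.84 tilt [ 0.008  -0.0008]
twist [ 0.0042 -0.0069  0.0007]
force world [10.3 -5.  -6.5] corner x,y 7.1 -9.0
(array([0.58507675, 0.24653908, 0.0270486 ]), np.int64(234), np.float64(0.0019052442947814704)) [ 0.04241792  0.01864871 -0.01262165]
```

View pics/d10.png

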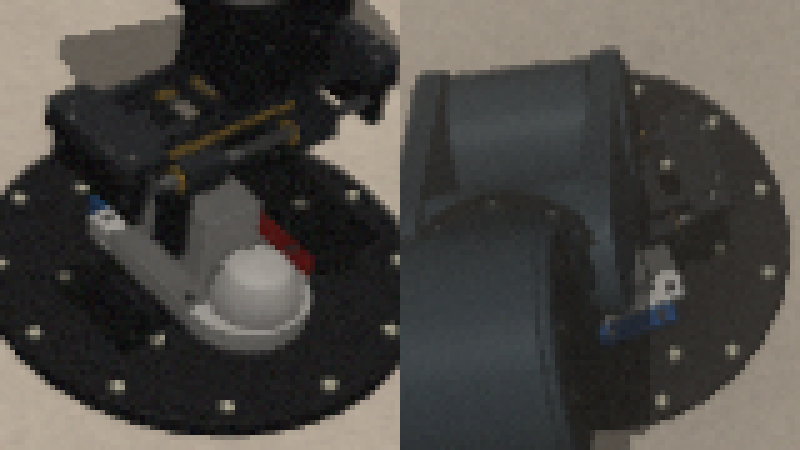

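```bash
python3 -c "
from rig import bot
print(bot.hand_in())"; python3 go.py
```

```text
the job is handed in; nothing more can be done
None
the job is handed in; nothing more can be done
```

I lifted the casting off the mat, set it flat on the scanning plate, slid it into the corner and handed the job in. It was still gripped and pressed against both stops at about 10.9 s, not counting the judged second.

**What the last checks showed**
- **Push:** wrist force was steady at about 7–8 N against the blue stop and 8–10 N against the red. The position had stopped changing. These are wrist readings; I could not measure the force at the stops directly.
- **Flatness:** tool tilt was about 0.008 rad, against a limit of 0.04. The dome centre was at z = 27.0 mm, and 27 mm is what a seated casting should give.
- **Grip:** the opening was still about 40 mm, the width of the block. The casting had not slipped along the fingers: the dome was about 46 mm ahead of the TCP both before and after the push.
- **Heading:** 25.84°, against about 25.8° measured for the stops.

**What disagreed**
- **Cameras:** the two views differed by about 5–8 mm in absolute position, more than the 2 mm stated. I therefore relied on relative vectors, a sphere fit to the dome, and contact forces.
- **Red stop:** contact came about 2.3 mm beyond my estimate from the images. A rough check in the scene view also put the casting 2–3 mm nearer to both stops than its home position. I took this as measurement bias, since it means no gap, but I could not confirm the 2.5 mm tolerance independently.
- **Vertical force:** at the end it read −6.5 N, slightly more than the casting's weight of about 5–6 N. The fingers were probably still carrying most of the weight.
- **Bystanders:** I kept clear of the other things on the bench but did not measure them again at the end.

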